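# Seat the dish carrier in the clinostat drive

## Task

The loaded dish carrier is parked on the glass jar. Lift it off by its flat grip, keep it level, and put its shaft into the upright hub of the clinostat drive, turning it until the key finds the keyway; then push it all the way home against the ejector spring and finish still holding the grip and pushing, so that I can tighten the clamp screw. Leave the flask, the stack of dishes and the hex key where they are, and do not knock over the jar.

Things in the scene. Friction and masses are not known exactly. Their poses are not given: they have to be found in the camera images.
- carrier: Rigid dish carrier, 0.34 to 0.5 kg: shaft below, aluminium disc 180 mm across (46 to 50 mm above the origin), four 60 mm dishes clipped on it (up to 67 mm), grip on top. Origin: centre of the shaft's lower end; z up the shaft, x towards the key. It starts with the disc lying on the jar's rim, shaft hanging inside, x within 0.6 rad of world +x (away from the robot).
- carrier_grip (a point): On the carrier's axis, 95 mm above its origin, axes as the carrier's: where to pinch the black flat grip. The grip is 34 mm along x, 14 mm along y (close the fingers along y) and spans 78 to 110 mm above the origin, on a 20 mm round post; the dishes' tops are 28 mm below this point.
- carrier_key (a point): On the carrier: foot of the key, at x = 14 mm, 12 mm above the origin. The key is a 6 mm wide bar standing out 5 mm from the 18 mm shaft, from here (rounded nose) up to the collar; below it the shaft is plain and round, its last 5 mm tapered to 12 mm. A small index tab on the disc's rim lies straight above the key.
- carrier_shoulder (a point): On the carrier's axis, 38 mm above its origin, axes as the carrier's: underside of the steel collar (34 mm across, 8 mm thick, under the disc). It lies on the hub's upper face when the shaft is home.
- hub_mouth (a point): Centre of the bore at the upper face of the drive's steel hub, 146 mm above the bench; z up, x and y as the drive's (they do NOT turn with the hub). Hub 45 mm across, bore 20 mm, one keyway 9 mm wide, reaching 16 mm from the axis, open at the top and running all the way down, lightly greased. The keyway, visible from above, points anywhere within 0.6 rad either way of this point's x.
- ejector_rest (a point): In the bore on its axis, 28 mm below the hub's mouth: top of the brass ejector plunger when free. It springs back: 4 N at first touch, 11 N when the shaft is home 10 mm lower; that is more than the carrier weighs, so a carrier let go rises again. Axes as the drive's.
- drive: Clinostat drive, fixed: grey base 170 x 130 x 10 mm (100 mm to -x, 70 mm to +x of the axis), control box 46 mm high on its -x side, aluminium yoke, dark geared motor and on top the hub, 48 mm tall, which resists turning with about 0.2 N m and yields above that. Origin on the bench under the hub's axis, z up, x within 0.3 rad of world +x.
- jar: Clear glass culture jar, 80 mm across, 75 mm tall, rim 74 mm across, loose. Origin at the centre of its underside, z up.
- flask: Small conical flask with foil cap, 68 mm across, 117 mm tall, bystander. Origin under its centre.
- dish_stack: Stack of four closed dishes, 90 mm across, 60 mm tall, bystander. Origin under its centre.
- hex_key: T-handled hex key lying flat on the bench, 115 mm long, handle 75 mm wide and 12 mm high, bystander. Origin under it, handle to its -x.
Things that resemble listed ones, but are neither listed nor needed, are in the scene too. Leave any blue or brown look-alike of the drive alone.

How it is judged:
By the outcome, as a careful person would: the job done as asked, in the order asked, and still so for the second after the job is handed in, while the arm keeps its last pose, push and grip.
It also fails if it takes over 54 s, if anything falls off the work surface, if the arm or the gripper's body presses on something with over 40 N, if the wrist force passes 120 N, or if a joint passes its speed limit or range.

## Robot

A 7-joint arm with a two-finger parallel gripper is mounted at the origin on the work surface. World frame = base frame: x ahead of the robot, y to its left, z up, the work surface at z = 0. Lengths are in m, angles in degrees, forces in N, time in s.
With the tool pointing down it reaches from about 0.425 to 1.025 m from the base axis. Payload 9.4 kg.
Tool frame: the origin (TCP) lies midway between the tips of the shut fingers; the grasp point (between the pads) lies bot.tcp_to_grasp behind it (bot.tcp_to_grasp is the distance from the TCP to the grasp point, in m); z points along the fingers, y is the direction in which the jaws open and shut (so a half turn about z gives the same grasp; the last joint's range is limited). The gripper opens to 85 mm and grips with 20 to 120 N. Pads are 22 mm wide; open, the fingers measure 114 mm over their backs; the gripper's body (76 mm by 85 mm) begins 54 mm behind the grasp point. The pads swing forward as they close: fully open they stand 13 mm farther back than shut.
Start: joints at [-73.551, 34.337, -0.143, 91.639, 0.103, 54.024, -4.572], TCP at [0.258, 0.678, 0.231] pointing down, gripper open.
Joint ranges: [-147.43, 147.43], [-19.82, 112.94], [-74.19, 73.91], [6.32, 146.72], [-59.91, 239.91], [6.04, 106.73], [-150.56, 150.56]. Speed limits (degrees/s): [127.2, 127.2, 172.46, 172.46, 180, 180, 180].

## Interface

Orientations are given as a 3x3 rotation matrix whose columns are the frame's x, y, z axes.
In Python, from workcell import sense, capture, workorder, search_frame, trace, bot gives the robot as it stands. The module is installed in compiled form; this text tells all that it offers.
- The arm moves only by the shell command python3 -m crank 'ROWS' [OPENING] [FORCE]. ROWS is JSON, a list of rows, each a list of 6 numbers: the shift along the tool's x, y, z in units of 40 mm (1.0 is 40 mm), then the turn, a rotation vector about the tool's x, y, z in units of 6 degrees (1.0 is 6 degrees). In form: [[dx, dy, dz, rx, ry, rz], ...]. A call has 1 to 5 rows; each row is the pose to reach, as a shift and turn from the pose commanded when the call began, along the tool's axes at that moment; what a row does not reach only later rows make up. A row lasts 1/12 s, in which the tool goes at most 41.7 mm and 7.16 degrees, less where a joint would pass 70% of its speed; a pose out of reach is approached as far as the arm can. A call with a gripper value outside its range is refused whole. OPENING is the finger opening in mm, from 0 to 85.4, set as the call begins (- or left out, the last holds). The fingers move at their own pace and stop on an object; FORCE is the grip in N (left out, the last holds). Time passes only in rows, so rows that repeat a pose let the fingers close. It gives the time, the measured TCP pose, the force and the opening at its end, in the units of the state.
- sense(): the state, without advancing time (a new reading comes with each control period).
- capture(name): name is "scene" or "top" or "wrist"; returns a dict with "frame" (480x640x3 uint8, red, green, blue), "vfov" (degrees; the focal length in pixels is half the picture's height over the tangent of half this angle, whatever the lens; pixels are square), "cx", "cy" (the principal point, pixels), "rvec" (rotation vector, rad) and "tvec" (3), from world to camera coordinates, as OpenCV has them. Camera axes: x right, y down, z forward; pixel columns grow to the right and rows downward; lengths in m; the calibration is good to about 2 mm. A picture is of the moment at which its call begins. There is no depth.
- workorder.sign_off(): hands the job in, once; it reports no verdict.
Trained networks look in the newest picture that a camera, given by its name, has taken for a name from the list of things; names that differ only in an ending like _2 or _b are one class to them, and where a whole thing is asked for, a point or a joint stands for the part that bears it (a point fixed in the world has none). Each returns a list of dicts, best first, with "conf" (0 to 1); they miss things now and then, are a little off and sometimes report something else, mostly with a low value. They report only what shows in the picture. A call takes as long as a camera call. They do not tell look-alikes from the thing itself.
- search_frame(thing, camera): "bbox" ([left, top, right, bottom] in pixels, round what is visible of it).
- trace(thing, camera): "pixels" (480x640 bool, what is visible of it) and "bbox" ([left, top, right, bottom] in pixels, round what is visible of it).
The state is a dict: "time_s": time; "qpos": joint angles; "qd": joint speeds; "tau": joint torques, N m; "position": TCP position; "orientation": TCP orientation; "force": force on the tool from outside, world axes, zero at the start; "wrist_torque": the same for the moment, N m; "gripper_width": finger opening in m.
Only numpy, scipy, OpenCV 4.12 (cv2) and the standard library are available. Lean on these libraries where they do the work, as an engineer would, in place of code of your own. Each camera call takes 0.05 s, during which the arm holds its last target. There are 200 camera calls.

## Working session

There is one attempt and no reset: what is moved stays moved. The work goes in short steps, Python scripts to look and compute and a shell command to move; the robot and the scene stay as the last step left them, time stands still between calls to the robot, and variables do not carry over. Pictures are saved under pics/ and viewed, about 8 in all and at most 12, crops included, and the job is handed in when it is done.

```bash
mkdir -p pics; cat > h.py <<'E'
import numpy as np, cv2
from workcell import sense, capture, workorder, search_frame, trace, bot
def cam(c):
    R=cv2.Rodrigues(np.array(c["rvec"],float))[0]; t=np.array(c["tvec"],float).ravel()
    f=240/np.tan(np.radians(c["vfov"])/2); return R,t,f
def proj(c,P):
    R,t,f=cam(c); q=np.atleast_2d(P)@R.T+t
    return q[:,:2]/q[:,2:]*f+[c["cx"],c["cy"]]
def ray(c,uv,z):
    R,t,f=cam(c); o=-R.T@t
    d=R.T@np.array([(uv[0]-c["cx"])/f,(uv[1]-c["cy"])/f,1]); return o+d*(z-o[2])/d[2]
def save(im,n): cv2.imwrite("pics/"+n,im[:,:,::-1])
E
python3 - <<'E'
from h import *
s=sense(); print(s["time_s"],s["position"],s["orientation"],s["force"],s["gripper_width"],bot.tcp_to_grasp)
ims=[]
for n in["scene","top","wrist"]:
    c=capture(n); R,t,f=cam(c); print(n,c["vfov"],-R.T@t)
    save(c["frame"],n+"0.png")
    for th in["carrier","carrier_grip","carrier_key","drive","hub_mouth","jar","flask","dish_stack","hex_key"]:
        print(th,[(round(d["conf"],2),np.round(d["bbox"]).tolist()) for d in search_frame(th,n)][:3])
E
```

```text
0.0 [0.25780762 0.67706458 0.23039052] [[-9.34549955e-01  3.55831659e-01 -4.61040863e-04]
 [ 3.55831936e-01  9.34548660e-01 -1.56080367e-03]
 [-1.24518237e-04 -1.62270206e-03 -9.99998676e-01]] [ 0.69654477 -1.01432249  0.30896791] 0.08522110699453135 0.0187
scene 42.856682387404405 [ 1.48033767 -0.48747633  0.82154664]
carrier [(0.56, [107.0, 290.0, 207.0, 360.0])]
carrier_grip [(0.76, [109.0, 288.0, 209.0, 352.0])]
carrier_key [(0.81, [108.0, 288.0, 209.0, 355.0])]
drive [(0.68, [119.0, 216.0, 204.0, 293.0]), (0.64, [304.0, 218.0, 397.0, 305.0]), (0.64, [263.0, 163.0, 341.0, 234.0])]
hub_mouth [(0.84, [120.0, 215.0, 204.0, 294.0]), (0.83, [304.0, 218.0, 395.0, 304.0]), (0.55, [266.0, 161.0, 342.0, 234.0])]
jar [(0.92, [143.0, 348.0, 187.0, 367.0])]
flask [(0.78, [316.0, 298.0, 354.0, 362.0]), (0.66, [141.0, 346.0, 185.0, 368.0])]
dish_stack [(0.88, [429.0, 198.0, 470.0, 245.0])]
hex_key [(0.71, [226.0, 252.0, 258.0, 284.0])]
top 57.53967737774702 [0.45047056 0.09419144 0.96456678]
carrier [(0.75, [459.0, 173.0, 547.0, 257.0]), (0.64, [349.0, 264.0, 382.0, 311.0]), (0.51, [349.0, 110.0, 377.0, 154.0])]
carrier_grip [(0.79, [459.0, 171.0, 551.0, 257.0])]
carrier_key [(0.73, [457.0, 169.0, 549.0, 256.0])]
drive [(0.71, [411.0, 295.0, 491.0, 385.0]), (0.66, [253.0, 181.0, 319.0, 257.0]), (0.65, [221.0, 310.0, 287.0, 397.0])]
hub_mouth [(0.75, [411.0, 294.0, 490.0, 384.0]), (0.55, [217.0, 309.0, 290.0, 400.0])]
jar []
flask [(0.95, [347.0, 110.0, 382.0, 152.0])]
dish_stack [(0.77, [123.0, 199.0, 169.0, 242.0])]
hex_key [(0.75, [349.0, 262.0, 382.0, 313.0]), (0.57, [458.0, 172.0, 549.0, 256.0])]
wrist 63.47584085386528 [0.19370054 0.70302209 0.37410043]
carrier []
carrier_grip []
carrier_key []
drive [(0.59, [2.0, 328.0, 35.0, 388.0])]
hub_mouth [(0.92, [2.0, 327.0, 32.0, 384.0])]
jar []
flask []
dish_stack []
hex_key []
```

View pics/scene0.png

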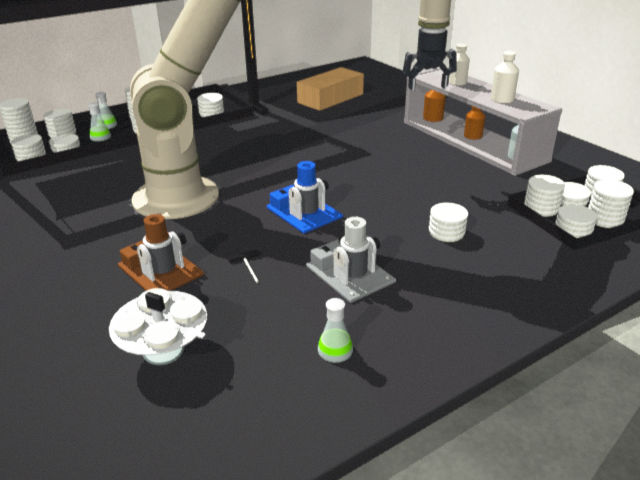

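View pics/top0.png

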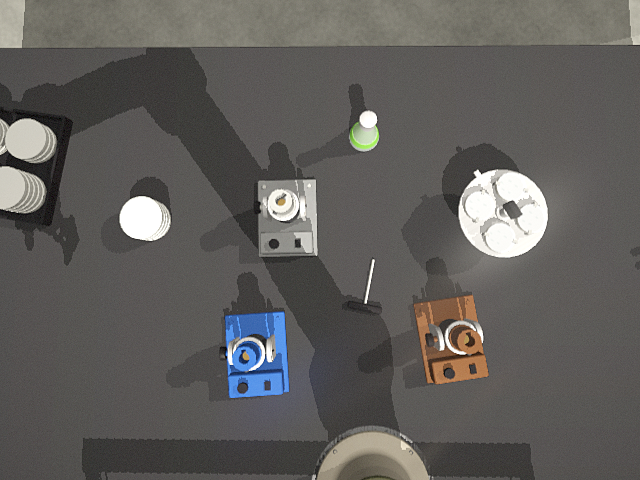

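Scene view: the carrier is on the jar at (158,325), the grey drive, which is the real one, at (352,260), with blue and brown look-alikes. Top view: carrier disc centre is about (503,213) with its tab at (477,174), and the grey hub is about (283,205).

```bash
python3 - <<'E'
from h import *
c=capture("top")
for n,uv,z in[("disc",(503,213),.079),("tab",(477,174),.077),("gripblk",(512,210),.135),("hub",(283,205),.146),("driveR",(288,179),.01),("driveL",(288,256),.01),("flask",(365,137),.02),("c1",(259,181),.01),("c2",(316,178),.01),("c3",(317,256),.01),("c4",(261,256),.01)]:
    print(n,ray(c,uv,z).round(4))
R,t,f=cam(capture("wrist")); s=sense()
print("cam axes in tool\n",(s["orientation"].T@R.T).round(3) if hasattr(s["orientation"],'T') else (np.array(s["orientation"]).T@R.T).round(3), "campos in tool",(np.array(s["orientation"]).T@(-R.T@t-np.array(s["position"]))).round(4))
E
```

```text
disc [ 0.5739 -0.2589  0.079 ]
tab [ 0.6548 -0.2096  0.077 ]
gripblk [ 0.5719 -0.2537  0.135 ]
hub [0.5793 0.1811 0.146 ]
driveR [0.6591 0.1851 0.01  ]
driveL [0.488  0.1832 0.01  ]
flask [0.7513 0.0146 0.02  ]
c1 [0.6545 0.2497 0.01  ]
c2 [0.6613 0.1228 0.01  ]
c3 [0.4883 0.1198 0.01  ]
c4 [0.4878 0.2424 0.01  ]
cam axes in tool
 [[ 0.    -0.962 -0.275]
 [ 1.     0.     0.   ]
 [-0.    -0.275  0.962]] campos in tool [ 0.0691  0.0009 -0.1428]
```

```bash
python3 - <<'E'
from h import *
c=capture("top")["frame"]
a=cv2.resize(c[160:265,450:560],(400,382),interpolation=cv2.INTER_CUBIC)
b=cv2.resize(c[170:265,245:335],(400,382),interpolation=cv2.INTER_CUBIC)
save(np.hstack([a,b]),"crop1.png")
E
```

```text
(no output)
```

View pics/crop1.png

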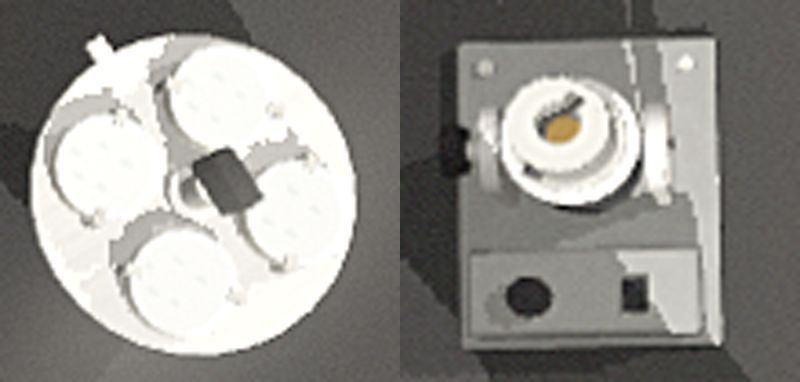

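Crop: the tab points up-left (about 31° yaw) and the keyway points up-right (about −30°). I'll fly over the hub first for a close look, then go to the carrier.

```bash
cat >> h.py <<'E'
from scipy.spatial.transform import Rotation as Ro
def down(yaw):
    a=np.radians(yaw); return np.array([[np.cos(a),np.sin(a),0],[np.sin(a),-np.cos(a),0],[0,0,-1]])
def plan(p,yaw,n=1,start=None):
    """print last row for each of n calls, from the present pose to TCP p, yaw (tool down)"""
    s=sense(); P=np.array(s["position"]);R=np.array(s["orientation"])
    if start: P,R=np.array(start[0]),down(start[1])
    Rt=down(yaw); rv=(Ro.from_matrix(R.T@Rt)).as_rotvec(); P0,R0=P,R
    for k in range(1,n+1):
        Pk=P0+(np.array(p)-P0)*k/n; Rk=R0@Ro.from_rotvec(rv*k/n).as_matrix()
        print(np.r_[R.T@(Pk-P)/.04, np.degrees(Ro.from_matrix(R.T@Rk).as_rotvec())/6].round(2).tolist()); P,R=Pk,Rk
def st():
    s=sense(); R=np.array(s["orientation"]); print("t",round(s["time_s"],2),np.round(s["position"],4),"yaw",np.degrees(np.arctan2(R[1,0],R[0,0])).round(2),"tilt",R[:2,2].round(4),"F",np.round(s["force"],1),"M",np.round(s["wrist_torque"],2),"w",round(s["gripper_width"],4),"q",np.round(s["qpos"],1))
E
python3 -c "
from h import *
plan([.579,.181,.25],60,3)"
```

```text
[-3.97, -2.92, -0.16, 0.0, 0.0, 5.51]
[-4.92, -0.28, -0.16, 0.0, 0.0, 5.51]
[-4.27, 2.45, -0.16, 0.0, 0.0, 5.51]
```

```bash
python3 -m crank '[[-0.8,-0.58,-0.03,0,0,1.1],[-1.6,-1.17,-0.06,0,0,2.2],[-2.4,-1.75,-0.1,0,0,3.3],[-3.2,-2.3,-0.13,0,0,4.4],[-3.97,-2.92,-0.16,0,0,5.5]]' 85
python3 -m crank '[[-1,-0.06,-0.03,0,0,1.1],[-2,-0.12,-0.06,0,0,2.2],[-3,-0.17,-0.1,0,0,3.3],[-4,-0.22,-0.13,0,0,4.4],[-4.92,-0.28,-0.16,0,0,5.5]]'
python3 -c "
from h import *
st();plan([.579,.181,.25],60,1)"
```

```text
time_s: 2.07
position: [0.3659, 0.5105, 0.238]
orientation: [[-0.585, 0.811, 0.001], [0.811, 0.585, 0.001], [0.0, 0.001, -1.0]]
force: [1.2, 1.3, 0.1]
gripper_width: 0.0848
time_s: 2.48
position: [0.4731, 0.3443, 0.2446]
orientation: [[-0.049, 0.999, 0.001], [0.999, 0.049, 0.0], [0.0, 0.001, -1.0]]
force: [0.6, -0.5, -0.0]
gripper_width: 0.0847
t 2.48 [0.4731 0.3443 0.2446] yaw 92.8 tilt [0.0007 0.0004] F [ 0.6 -0.5 -0. ] M [ 0.07 -0.05  0.01] w 0.0847 q [-55.   24.6  19.  110.5 -10.7  46.5 -27.4]
[-4.21, 2.45, -0.14, 0.01, -0.01, 5.47]
```

```bash
python3 -m crank '[[-0.85,0.49,0,0,0,-1.1],[-1.7,0.98,0,0,0,-2.2],[-2.5,1.47,0,0,0,-3.3],[-3.4,1.96,-0.1,0,0,-4.4],[-4.21,2.45,-0.14,0,0,-5.5]]'
python3 -m crank '[[0,0,0,0,0,-1.1],[0,0,0,0,0,-2.2],[0,0,0,0,0,-3],[0,0,0,0,0,-3.3]]'
python3 - <<'E'
from h import *
st()
c=capture("wrist"); save(c["frame"],"wrist1.png"); np.save("w1.npy",c,allow_pickle=True)
E
```

```text
time_s: 2.9
position: [0.58, 0.1815, 0.2502]
orientation: [[-0.594, 0.804, 0.001], [0.804, 0.594, -0.0], [-0.0, 0.0, -1.0]]
force: [1.3, -0.3, 0.9]
gripper_width: 0.0852
time_s: 3.23
position: [0.5793, 0.1831, 0.2498]
orientation: [[-0.831, 0.556, 0.0], [0.556, 0.831, 0.0], [-0.0, 0.0, -1.0]]
force: [-0.2, 0.7, 0.1]
gripper_width: 0.0848
t 3.23 [0.5793 0.1831 0.2498] yaw 146.19 tilt [0.0002 0.0003] F [-0.2  0.7  0.1] M [ 0.02  0.02 -0.02] w 0.0848 q [-26.2  25.1   4.8 106.7  -2.7  48.3  36.1]
```

View pics/wrist1.png

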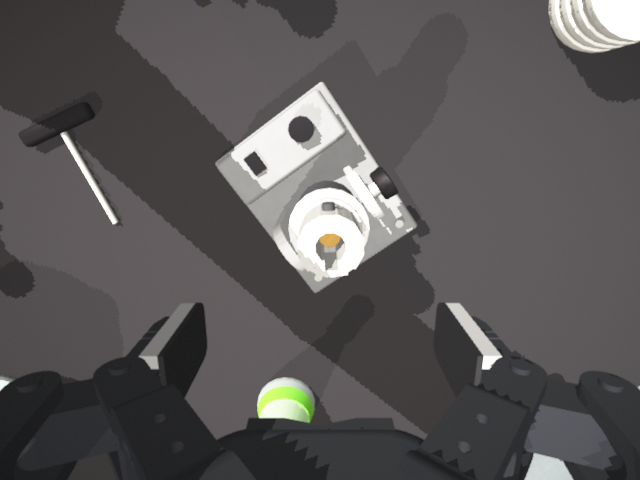

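The wrist view shows the grey hub at about (331,245), with the keyway opening downward from the bore at about (327,262). I'll rectify this to the hub-face plane.

```bash
cat >> h.py <<'E'
def rect(c,cx,cy,z,half,N):
    """metric view at height z: up = +x, left = +y"""
    i,j=np.mgrid[0:N,0:N]; x=cx+half-2*half*(i+.5)/N; y=cy+half-2*half*(j+.5)/N
    uv=proj(c,np.c_[x.ravel(),y.ravel(),np.full(x.size,z)]).astype(np.float32)
    return cv2.remap(c["frame"],uv[:,0].reshape(N,N),uv[:,1].reshape(N,N),cv2.INTER_CUBIC)
E
python3 - <<'E'
from h import *
c=np.load("w1.npy",allow_pickle=True).item()
im=rect(c,.579,.181,.146,.03,600)
for k in range(0,600,100): cv2.line(im,(k,0),(k,599),(255,0,0),1); cv2.line(im,(0,k),(599,k),(255,0,0),1)
save(im,"rect1.png")
E
```

```text
(no output)
```

View pics/rect1.png

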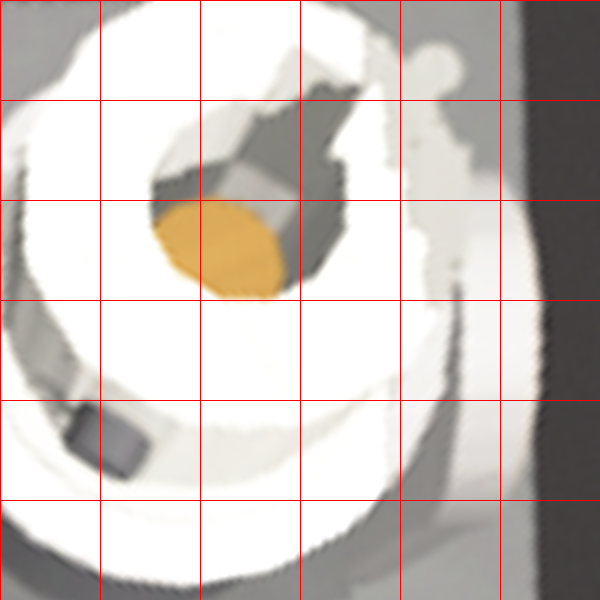

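Rectified view (0.1 mm/px): bore centre is (248,200) px, so the hub is at (0.589, 0.186). The keyway tip at (330,68) gives a yaw of −32°. Next, the carrier.

```bash
python3 -c "
from h import *
plan([.573,-.256,.25],211,3)"
```

```text
[-1.99, -3.07, -0.0, 0.0, 0.0, -3.6]
[-0.72, -3.59, -0.0, 0.0, 0.0, -3.6]
[0.65, -3.6, -0.0, 0.0, 0.0, -3.6]
```

```bash
python3 -m crank '[[-0.5,-0.77,0,0,0,-0.9],[-1,-1.54,0,0,0,-1.8],[-1.5,-2.3,0,0,0,-2.7],[-1.99,-3.07,0,0,0,-3.6]]'
python3 -m crank '[[-0.18,-0.9,0,0,0,-0.9],[-0.36,-1.8,0,0,0,-1.8],[-0.54,-2.7,0,0,0,-2.7],[-0.72,-3.6,0,0,0,-3.6]]'
python3 -m crank '[[0.16,-0.9,0,0,0,-0.9],[0.33,-1.8,0,0,0,-1.8],[0.5,-2.7,0,0,0,-2.7],[0.65,-3.6,0,0,0,-3.6],[0.65,-3.6,0,0,0,-3.6]]'
python3 - <<'E'
from h import *
st()
c=capture("wrist"); np.save("w2.npy",c,allow_pickle=True)
for th in["carrier","carrier_grip","jar"]:
    print(th,[(round(d["conf"],2),np.round(d["bbox"]).tolist()) for d in search_frame(th,"wrist")][:3])
im=rect(c,.573,-.256,.079,.11,550)
g=rect(c,.573,-.256,.139,.03,250)
f=cv2.resize(c["frame"],(320,240))
im2=np.zeros((550,800,3),np.uint8); im2[:,:550]=im; im2[:250,550:]=g
for k in range(50,550,100): cv2.line(im2,(k+25,0),(k+25,549),(255,0,0),1); cv2.line(im2,(0,k+25),(549,k+25),(255,0,0),1)
cv2.line(im2,(675,0),(675,250),(255,0,0),1);cv2.line(im2,(550,125),(799,125),(255,0,0),1)
im2[260:448,550:800]=cv2.resize(c["frame"],(250,188))
save(im2,"rect2.png")
E
```

```text
time_s: 3.62
position: [0.5761, 0.0361, 0.2498]
orientation: [[-0.977, 0.211, 0.0], [0.211, 0.977, -0.0], [-0.0, -0.0, -1.0]]
force: [0.7, -0.4, -0.7]
gripper_width: 0.0851
time_s: 3.95
position: [0.5731, -0.1112, 0.2499]
orientation: [[-0.987, -0.163, 0.0], [-0.163, 0.987, -0.0], [-0.0, -0.0, -1.0]]
force: [0.8, -0.7, 0.6]
gripper_width: 0.0851
time_s: 4.37
position: [0.5688, -0.2653, 0.2495]
orientation: [[-0.862, -0.507, -0.0], [-0.507, 0.862, -0.004], [0.003, -0.004, -1.0]]
force: [-0.1, -1.3, -0.4]
gripper_width: 0.0849
t 4.37 [ 0.5688 -0.2653  0.2495] yaw -149.52 tilt [-0.0004 -0.0043] F [-0.1 -1.3 -0.4] M [-0.07  0.03 -0.03] w 0.0849 q [ 25.9  26.7  -9.  103.6   5.6  50.1 134.7]
carrier [(0.86, [213.0, 115.0, 429.0, 335.0])]
carrier_grip [(0.74, [218.0, 112.0, 432.0, 335.0])]
jar []
```

View pics/rect2.png

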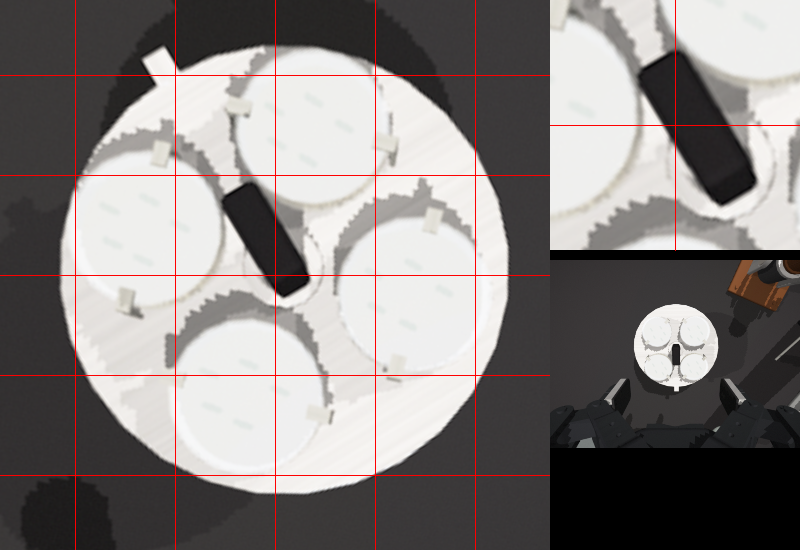

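Carrier from the rectified wrist view: disc centre (0.5756, −0.2598), tab at px (158,63), so yaw is 31.5°. The grip is aligned with it.

```bash
python3 -m crank '[[0,0,0,0,0,0],[0,0,0,0,0,0]]' 50 20 >/dev/null; python3 -c "
from h import *
st();plan([.5756,-.2598,.16],211.5,1)"
```

```text
t 4.73 [ 0.571  -0.2541  0.2499] yaw -149.13 tilt [0.0002 0.0002] F [ 0.2 -0.   0.3] M [-0.03  0.   -0.01] w 0.0635 q [ 25.2  26.5  -9.4 103.8   5.4  50.1 134.2]
[-0.02, -0.18, 2.25, 0.0, 0.0, -0.11]
```

```bash
python3 - <<'E'
from h import *
def fit(c):
    im=rect(c,.5756,-.2598,.079,.105,840); m=(im.min(2)>110).astype(np.uint8)
    cs=cv2.findContours(m,0,1)[0]; k=max(cs,key=cv2.contourArea); h=cv2.convexHull(k)[:,0].astype(float)
    # robust circle, radius known 90mm=360px
    from scipy.optimize import least_squares
    r=least_squares(lambda p:np.hypot(*(h-p[:2]).T)-p[2],[420,420,360],loss="soft_l1",f_scale=1.5).x
    x=.5756+.105-r[1]*.00025; y=-.2598+.105-r[0]*.00025
    d=np.hypot(*(h-r[:2]).T); t=h[d>r[2]+12]
    tm=t.mean(0)-r[:2] if len(t) else [0,-1]
    print("disc",round(x,4),round(y,4),"r",r[2]*.25,"tab yaw",np.degrees(np.arctan2(-tm[0],-tm[1])).round(1),len(t))
    g=rect(c,x,y,.139,.03,600); b=(g.max(2)<70).astype(np.uint8); k=max(cv2.findContours(b,0,1)[0],key=cv2.contourArea)
    q=cv2.minAreaRect(k); print("grip",x+.03-q[0][1]*1e-4,y+.03-q[0][0]*1e-4,q[1],q[2])
fit(np.load("w2.npy",allow_pickle=True).item()); fit(capture("wrist")); fit(capture("top"))
E
```

```text
disc 0.5752 -0.2596 r 89.97718947695306 tab yaw 31.4 4
grip 0.572353723999621 -0.2615068679751814 (382.2228698730469, 135.86143493652344) 58.57042694091797
disc 0.5752 -0.2596 r 89.97945279701304 tab yaw 31.1 5
grip 0.5727122751697157 -0.2611892416921576 (377.9168701171875, 134.40399169921875) 59.31104278564453
disc 0.5746 -0.2583 r 91.0388705733238 tab yaw 102.3 8
grip 0.5838523533546043 -0.24374199984287823 (72.55824279785156, 226.66265869140625) 53.47114562988281
```

```bash
python3 -m crank '[[0,-0.1,0.6,0,0,0],[0,-0.18,1.2,0,0,0],[0,-0.18,1.8,0,0,0],[0,-0.18,2.25,0,0,0],[0,-0.18,2.25,0,0,0]]'
python3 -c "
from h import *
st();plan([.5752,-.2596,.107],211.1,1)"
```

```text
time_s: 5.25
position: [0.5726, -0.2606, 0.1563]
orientation: [[-0.859, -0.512, -0.005], [-0.512, 0.859, 0.002], [0.003, 0.004, -1.0]]
force: [-0.5, 0.6, -0.7]
gripper_width: 0.05
t 5.25 [ 0.5726 -0.2606  0.1563] yaw -149.19 tilt [-0.0052  0.0021] F [-0.5  0.6 -0.7] M [0.01 0.02 0.01] w 0.05 q [ 25.   33.   -8.4 107.9   7.1  39.9 133.2]
[-0.07, -0.02, 1.23, 0.04, -0.03, -0.05]
```

```bash
python3 -m crank '[[0,0,0.4,0,0,0],[0,0,0.8,0,0,0],[0,0,1.15,0,0,0],[0,0,1.33,0,0,0],[0,0,1.33,0,0,0]]'
python3 -m crank '[[0,0,0,0,0,0],[0,0,0,0,0,0]]'
python3 - <<'E'
from h import *
st()
c=capture("wrist");save(c["frame"],"wrist3.png")
E
```

```text
time_s: 5.67
position: [0.5741, -0.2615, 0.106]
orientation: [[-0.859, -0.512, -0.001], [-0.512, 0.859, 0.0], [0.001, 0.001, -1.0]]
force: [0.3, 0.0, -0.5]
gripper_width: 0.0499
time_s: 5.83
position: [0.5749, -0.2621, 0.1077]
orientation: [[-0.859, -0.511, 0.001], [-0.511, 0.859, -0.001], [-0.001, -0.001, -1.0]]
force: [0.3, 0.4, 0.6]
gripper_width: 0.0503
t 5.83 [ 0.5749 -0.2621  0.1077] yaw -149.24 tilt [ 0.0014 -0.0006] F [0.3 0.4 0.6] M [-0.02  0.06  0.02] w 0.0503 q [ 24.4  36.7  -7.7 109.7   8.2  34.1 132.3]
```

View pics/wrist3.png

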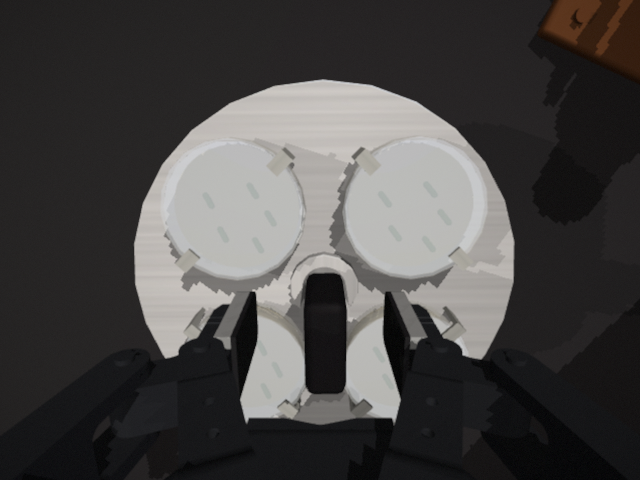

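The wrist view shows the black grip at column 326 between the pads, whose midpoint is about 321. So I shift +2 mm in tool y, then close.

```bash
python3 -m crank '[[0,0.03,0,0,0,0],[0,0.05,0,0,0,0]]' >/dev/null
python3 -m crank '[[0,0,0,0,0,0],[0,0,0,0,0,0],[0,0,0,0,0,0],[0,0,0,0,0,0],[0,0,0,0,0,0]]' 20 20 
python3 -m crank '[[0,0,0,0,0,0],[0,0,0,0,0,0],[0,0,0,0,0,0],[0,0,0,0,0,0],[0,0,0,0,0,0]]' 0 80 
python3 -c "
from h import *
st()"
```

```text
time_s: 6.47
position: [0.5735, -0.2607, 0.1067]
orientation: [[-0.859, -0.511, 0.001], [-0.511, 0.859, -0.001], [-0.0, -0.001, -1.0]]
force: [1.2, -2.3, 0.6]
gripper_width: 0.0202
time_s: 6.88
position: [0.5737, -0.2608, 0.1071]
orientation: [[-0.859, -0.511, 0.001], [-0.511, 0.859, -0.001], [-0.001, -0.001, -1.0]]
force: [-1.0, -2.5, 6.1]
gripper_width: 0.0129
t 6.88 [ 0.5737 -0.2608  0.1071] yaw -149.25 tilt [ 0.0012 -0.0008] F [-1.  -2.5  6.1] M [-0.43 -0.03  0.13] w 0.0129 q [ 24.3  36.6  -7.6 109.9   8.2  33.9 132.1]
```

```bash
python3 -m crank '[[0,0,-0.05,0,0,0],[0,0,-0.15,0,0,0],[0,0,-0.3,0,0,0],[0,0,-0.45,0,0,0],[0,0,-0.6,0,0,0]]'
python3 -m crank '[[0,0,-0.15,0,0,0],[0,0,-0.35,0,0,0],[0,0,-0.6,0,0,0],[0,0,-0.9,0,0,0],[0,0,-1.2,0,0,0]]'
python3 -m crank '[[0,0,-0.4,0,0,0],[0,0,-0.8,0,0,0],[0,0,-1.3,0,0,0],[0,0,-1.8,0,0,0],[0,0,-2.03,0,0,0]]'
python3 - <<'E'
from h import *
st(); plan([.589,.186,.26],148,5)
c=capture("scene"); save(cv2.resize(c["frame"][200:400,60:420],(720,400)),"scene2.png")
E
```

```text
time_s: 7.3
position: [0.573, -0.2601, 0.1309]
orientation: [[-0.859, -0.511, -0.001], [-0.511, 0.859, 0.0], [0.0, 0.001, -1.0]]
force: [0.5, -0.5, -5.2]
gripper_width: 0.0128
time_s: 7.72
position: [0.5732, -0.2603, 0.1799]
orientation: [[-0.859, -0.511, 0.0], [-0.511, 0.859, -0.0], [-0.0, -0.0, -1.0]]
force: [0.5, -1.2, -3.8]
gripper_width: 0.0127
time_s: 8.13
position: [0.5741, -0.2606, 0.2633]
orientation: [[-0.859, -0.511, 0.004], [-0.511, 0.859, -0.001], [-0.002, -0.003, -1.0]]
force: [0.3, 0.6, -4.4]
gripper_width: 0.013
t 8.13 [ 0.5741 -0.2606  0.2633] yaw -149.25 tilt [ 0.0037 -0.0014] F [ 0.3  0.6 -4.4] M [-0.04 -0.03  0.02] w 0.013 q [ 25.7  26.1  -9.4 102.5   5.3  51.7 134.8]
[-1.21, 1.88, 0.01, -0.0, 0.01, 2.09]
[-0.77, 2.1, 0.01, -0.0, 0.01, 2.09]
[-0.29, 2.21, 0.01, -0.0, 0.01, 2.09]
[0.19, 2.23, 0.01, -0.0, 0.01, 2.09]
[0.67, 2.13, 0.02, -0.0, 0.01, 2.09]
```

View pics/scene2.png

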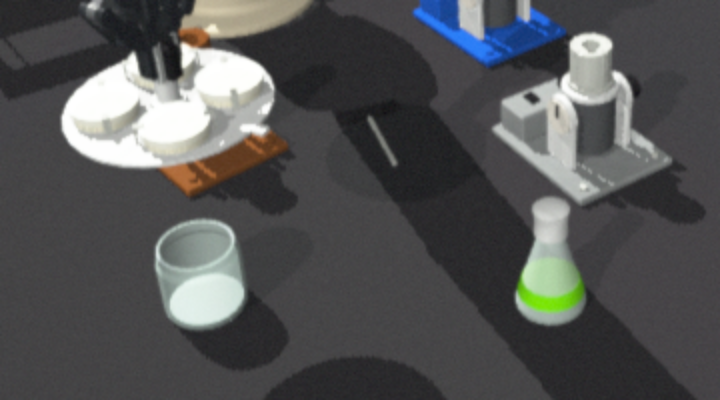

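Scene crop: the carrier hangs level in the gripper and the jar stands undisturbed at (200,275).

```bash
python3 -m crank '[[0,0,0,0,0,0],[0,0,0,0,0,0]]' >/dev/null; python3 -c "
from h import *
st(); plan([.589,.186,.262],148,3)"
```

```text
t 8.35 [ 0.5727 -0.2601  0.2591] yaw -149.24 tilt [-0.0008  0.0002] F [-0.3 -0.  -4.8] M [-0.   -0.01  0.03] w 0.013 q [ 25.7  26.3  -9.4 102.7   5.3  51.5 134.7]
[-2.02, 3.13, -0.02, 0.0, -0.0, 3.49]
[-0.77, 3.64, -0.02, 0.0, -0.0, 3.49]
[0.58, 3.67, -0.02, 0.0, -0.0, 3.49]
```

```bash
python3 -m crank '[[-0.25,0.4,0,0,0,0.4],[-0.65,1,0,0,0,1.1],[-1.1,1.7,0,0,0,1.9],[-1.55,2.4,0,0,0,2.7],[-2.02,3.13,0,0,0,3.5]]'
python3 -m crank '[[-0.15,0.73,0,0,0,0.7],[-0.3,1.46,0,0,0,1.4],[-0.46,2.2,0,0,0,2.1],[-0.6,2.9,0,0,0,2.8],[-0.77,3.64,0,0,0,3.5]]'
python3 -m crank '[[0.15,0.9,0,0,0,0.8],[0.3,1.8,0,0,0,1.7],[0.43,2.7,0,0,0,2.5],[0.53,3.35,0,0,0,3.2],[0.58,3.67,-0.05,0,0,3.5]]'
python3 -m crank '[[0,0,0,0,0,0],[0,0,0,0,0,0],[0,0,0,0,0,0]]' >/dev/null
cat >> h.py <<'E'
def fitdisc(c,z,cx,cy):
    from scipy.optimize import least_squares
    im=rect(c,cx,cy,z,.105,840); m=(im.min(2)>110).astype(np.uint8)
    k=max(cv2.findContours(m,0,1)[0],key=cv2.contourArea); h=cv2.convexHull(k)[:,0].astype(float)
    h=h[np.hypot(*(h-420).T)<385]; h=h[np.hypot(*(h-420).T)>335]
    r=least_squares(lambda p:np.hypot(*(h-p[:2]).T)-p[2],[420,420,360],loss="soft_l1",f_scale=1.5).x
    return im,cx+.105-r[1]*.00025,cy+.105-r[0]*.00025,r[2]*.25,len(h)
E
python3 - <<'E'
from h import *
st(); s=sense(); z=s["position"][2]-.078+.050
c=capture("wrist"); np.save("w4.npy",c,allow_pickle=True)
im,x,y,r,n=fitdisc(c,z,.589,.186); print(x,y,r,n)
R=np.array(s["orientation"]); print("axis off in tool mm",1e3*(R.T@(np.array([x,y,0])-np.array(s["position"])*[1,1,0])))
i2=np.zeros((480,800,3),np.uint8); i2[:,:480]=cv2.resize(im,(480,480)); i2[:240,480:]=cv2.resize(c["frame"],(320,240))
c=capture("scene"); i2[240:,480:]=cv2.resize(c["frame"][150:330,260:500],(320,240)); save(i2,"p4.png")
E
```

```text
time_s: 8.77
position: [0.5777, -0.1103, 0.2581]
orientation: [[-0.986, -0.164, -0.003], [-0.164, 0.986, 0.0], [0.002, 0.001, -1.0]]
force: [1.4, -0.2, -4.1]
gripper_width: 0.013
time_s: 9.18
position: [0.5833, 0.0385, 0.2582]
orientation: [[-0.98, 0.199, -0.003], [0.199, 0.98, -0.001], [0.002, -0.001, -1.0]]
force: [-0.1, 0.6, -3.6]
gripper_width: 0.0129
time_s: 9.6
position: [0.5888, 0.1911, 0.2596]
orientation: [[-0.846, 0.533, -0.003], [0.533, 0.846, 0.001], [0.003, -0.001, -1.0]]
force: [-0.8, -0.2, -4.3]
gripper_width: 0.0132
t 9.85 [0.5897 0.1847 0.2606] yaw 147.76 tilt [-0.0017 -0.0016] F [ 0.5 -0.4 -4.3] M [-0.05 -0.02 -0.05] w 0.013 q [-25.3  25.2   3.8 104.6  -2.   50.4  37.2]
0.5910652410593213 0.18523937225652298 89.30449078919791 56
axis off in tool mm [-0.83123421  1.16280127 -0.00310291]
```

View pics/p4.png

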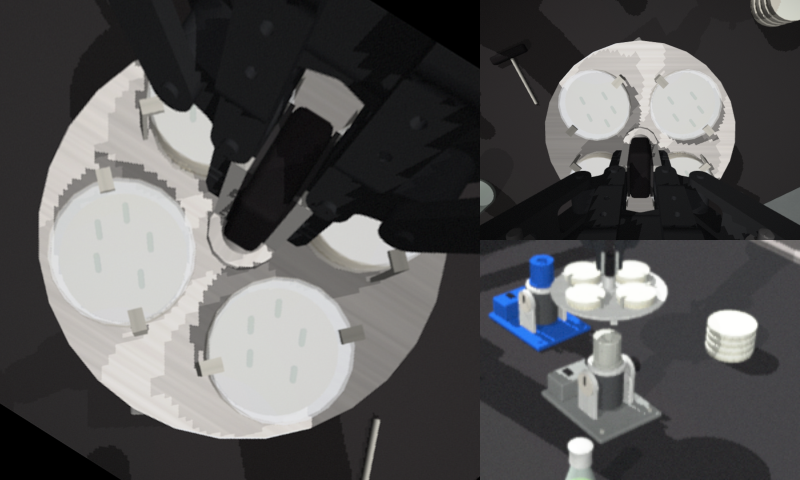

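The carrier is level above the grey hub, with the shaft tip just over its mouth (panel px ~(612,328)). The wrist fit says to shift about +2.5 mm in tool x. Then I lower stepwise, watching the force.

```bash
python3 -m crank '[[0.03,0,0.2,0,0,0],[0.06,0,0.4,0,0,0],[0.06,0,0.55,0,0,0],[0.06,0,0.65,0,0,0],[0.06,0,0.65,0,0,0]]' >/dev/null
python3 -m crank '[[0,0,0.08,0,0,0],[0,0,0.16,0,0,0],[0,0,0.24,0,0,0],[0,0,0.28,0,0,0],[0,0,0.28,0,0,0]]'
python3 -c "
from h import *
st()"
```

```text
time_s: 10.78
position: [0.588, 0.1871, 0.2241]
orientation: [[-0.846, 0.533, -0.001], [0.533, 0.846, -0.0], [0.0, -0.0, -1.0]]
force: [0.1, -0.3, -4.4]
gripper_width: 0.0128
t 10.78 [0.588  0.1871 0.2241] yaw 147.76 tilt [-0.0005 -0.0002] F [ 0.1 -0.3 -4.4] M [0.03 0.02 0.04] w 0.0128 q [-25.3  27.3   3.4 106.9  -2.2  45.8  37.1]
```

```bash
python3 -m crank '[[0,0,0.05,0,0,0],[0,0,0.1,0,0,0],[0,0,0.1,0,0,0],[0,0,0.1,0,0,0]]'
python3 -m crank '[[0,0,0.05,0,0,0],[0,0,0.1,0,0,0],[0,0,0.1,0,0,0],[0,0,0.1,0,0,0]]'
python3 -c "
from h import *
st()"
```

```text
time_s: 11.12
position: [0.5881, 0.1871, 0.2204]
orientation: [[-0.846, 0.534, -0.0], [0.534, 0.846, -0.0], [0.0, -0.0, -1.0]]
force: [-0.1, -0.5, -3.6]
gripper_width: 0.0128
time_s: 11.45
position: [0.588, 0.187, 0.2163]
orientation: [[-0.846, 0.534, -0.0], [0.534, 0.846, -0.0], [0.0, -0.001, -1.0]]
force: [-0.2, -0.4, -5.1]
gripper_width: 0.0134
t 11.45 [0.588  0.187  0.2163] yaw 147.76 tilt [-0.0005 -0.0003] F [-0.2 -0.4 -5.1] M [-0.24  0.2  -0.01] w 0.0134 q [-25.2  27.8   3.4 107.3  -2.2  44.9  37.1]
```

```bash
python3 -m crank '[[0,0,0.05,0,0,0],[0,0,0.1,0,0,0],[0,0,0.1,0,0,0],[0,0,0.1,0,0,0]]'
python3 -c "
from h import *
st()"
python3 -m crank '[[0,0,0.05,0,0,0],[0,0,0.1,0,0,0],[0,0,0.1,0,0,0],[0,0,0.1,0,0,0]]'
python3 -c "
from h import *
st()
c=capture('scene'); save(cv2.resize(c['frame'][160:310,280:430],(600,600),interpolation=cv2.INTER_CUBIC),'scene5.png')"
```

```text
time_s: 11.78
position: [0.588, 0.187, 0.2122]
orientation: [[-0.846, 0.534, -0.0], [0.534, 0.846, -0.0], [0.0, -0.001, -1.0]]
force: [-1.1, -1.4, -5.5]
gripper_width: 0.0131
t 11.78 [0.588  0.187  0.2122] yaw 147.75 tilt [-0.0005 -0.0003] F [-1.1 -1.4 -5.5] M [-0.37  0.28 -0.05] w 0.0131 q [-25.2  28.1   3.4 107.6  -2.2  44.4  37.1]
time_s: 12.12
position: [0.588, 0.187, 0.2082]
orientation: [[-0.846, 0.534, -0.0], [0.534, 0.846, -0.0], [0.0, -0.0, -1.0]]
force: [-1.1, -2.3, -5.5]
gripper_width: 0.013
t 12.12 [0.588  0.187  0.2082] yaw 147.76 tilt [-0.0004 -0.0003] F [-1.1 -2.3 -5.5] M [-0.44  0.25 -0.05] w 0.013 q [-25.2  28.4   3.3 107.8  -2.3  43.9  37.1]
```

View pics/scene5.png

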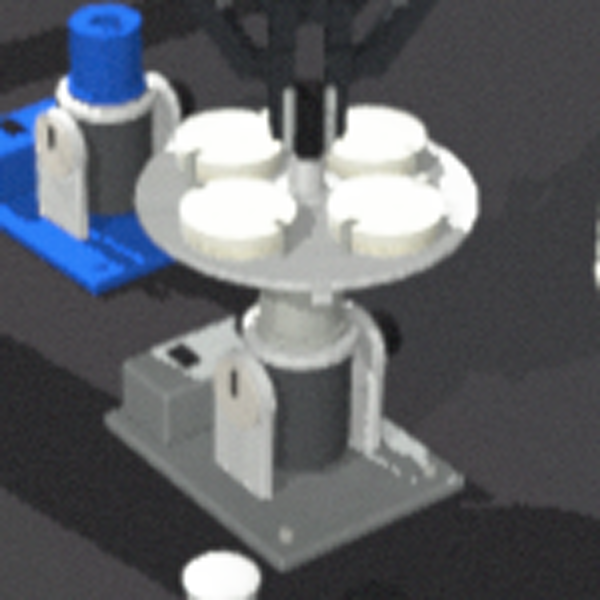

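The shaft is inside the grey hub. There's a slight side force toward −y, so I ease 1 mm that way and continue down.

```bash
for i in 1; do python3 -m crank '[[0,-0.02,0.05,0,0,0],[0,-0.03,0.1,0,0,0],[0,-0.03,0.1,0,0,0],[0,-0.03,0.1,0,0,0]]'; done
python3 -c "
from h import *
st()"
python3 -m crank '[[0,0,0.05,0,0,0],[0,0,0.1,0,0,0],[0,0,0.1,0,0,0],[0,0,0.1,0,0,0]]'
python3 -c "
from h import *
st()"
```

```text
time_s: 12.5
position: [0.5877, 0.1864, 0.2044]
orientation: [[-0.846, 0.533, 0.0], [0.533, 0.846, 0.0], [-0.0, 0.0, -1.0]]
force: [-0.0, 0.1, -4.8]
gripper_width: 0.0131
t 12.5 [0.5877 0.1864 0.2044] yaw 147.77 tilt [0.0003 0.0004] F [-0.   0.1 -4.8] M [ 0.02 -0.   -0.05] w 0.0131 q [-25.1  28.6   3.3 108.1  -2.3  43.4  37.2]
time_s: 12.83
position: [0.5875, 0.1861, 0.2003]
orientation: [[-0.846, 0.533, -0.0], [0.533, 0.846, -0.0], [0.0, -0.0, -1.0]]
force: [-0.1, 0.1, -4.9]
gripper_width: 0.0127
t 12.83 [0.5875 0.1861 0.2003] yaw 147.76 tilt [-0.0002 -0.0001] F [-0.1  0.1 -4.9] M [-0.05  0.04  0.05] w 0.0127 q [-25.1  28.9   3.3 108.3  -2.3  42.9  37.2]
```

```bash
python3 -m crank '[[0,0,0.05,0,0,0],[0,0,0.1,0,0,0],[0,0,0.15,0,0,0],[0,0,0.2,0,0,0],[0,0,0.2,0,0,0]]' - 110
python3 -m crank '[[0,0,0.05,0,0,0],[0,0,0.1,0,0,0],[0,0,0.1,0,0,0],[0,0,0.1,0,0,0]]'
python3 -c "
from h import *
st()"
```

```text
time_s: 13.25
position: [0.5878, 0.1862, 0.1926]
orientation: [[-0.846, 0.534, 0.001], [0.534, 0.846, 0.0], [-0.0, 0.0, -1.0]]
force: [-1.1, -0.6, 1.8]
gripper_width: 0.0124
time_s: 13.58
position: [0.5878, 0.1862, 0.1888]
orientation: [[-0.846, 0.534, 0.001], [0.534, 0.846, 0.0], [-0.0, 0.0, -1.0]]
force: [-0.5, 0.1, 4.9]
gripper_width: 0.0127
t 13.58 [0.5878 0.1862 0.1888] yaw 147.76 tilt [0.0006 0.0002] F [-0.5  0.1  4.9] M [-0.11  0.3  -0.03] w 0.0127 q [-25.   29.7   3.2 108.9  -2.4  41.5  37.3]
```

```bash
for i in 1; do python3 -m crank '[[0,0,0.03,0,0,0],[0,0,0.03,0,0,0],[0,0,0.03,0,0,0]]'|egrep 'pos|force';python3 -m crank '[[0,0,0.03,0,0,0],[0,0,0.03,0,0,0],[0,0,0.03,0,0,0]]'|egrep 'pos|force';python3 -m crank '[[0,0,0.02,0,0,0],[0,0,0.02,0,0,0],[0,0,0.02,0,0,0]]'|egrep 'pos|force'; done; python3 -c "
from h import *
st()"
```

```text
position: [0.5878, 0.1862, 0.1876]
force: [-1.6, -0.6, 4.9]
position: [0.5878, 0.1862, 0.1865]
force: [-1.7, -1.0, 6.6]
position: [0.5879, 0.1862, 0.1862]
force: [-2.3, -0.6, 10.6]
t 14.33 [0.5879 0.1862 0.1862] yaw 147.76 tilt [0.001  0.0004] F [-2.3 -0.6 10.6] M [-0.2   0.65  0.02] w 0.0123 q [-25.   29.8   3.1 109.   -2.4  41.2  37.3]
```

```bash
python3 -m crank '[[0,0,0.02,0,0,0],[0,0,0.02,0,0,0],[0,0,0.02,0,0,0]]'|egrep 'pos|force';python3 -m crank '[[0,0,0.02,0,0,0],[0,0,0.02,0,0,0],[0,0,0.02,0,0,0],[0,0,0.02,0,0,0]]'|egrep 'pos|force'; python3 -c "
from h import *
st()
c=capture('scene'); save(cv2.resize(c['frame'][150:350,240:440],(600,600),interpolation=cv2.INTER_CUBIC),'scene6.png')"
```

```text
position: [0.5879, 0.1862, 0.1862]
force: [-5.0, -1.5, 16.6]
position: [0.588, 0.1863, 0.1861]
force: [-6.2, -2.4, 24.8]
t 14.92 [0.588  0.1863 0.1861] yaw 147.75 tilt [0.002 0.001] F [-6.2 -2.4 24.8] M [-0.49  1.51  0.04] w 0.0122 q [-25.   29.8   3.1 109.   -2.4  41.1  37.3]
```

View pics/scene6.png

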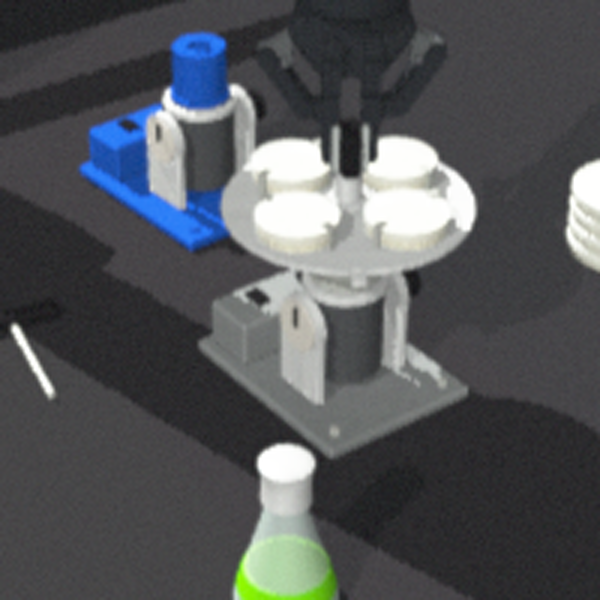

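Home: the motion stopped hard at TCP z = 0.186, as predicted for shoulder contact. The collar is on the hub and the bystanders are undisturbed. One settling check, then I hand in.

```bash
python3 -m crank '[[0,0,0,0,0,0],[0,0,0,0,0,0],[0,0,0,0,0,0],[0,0,0,0,0,0],[0,0,0,0,0,0]]'|egrep 'pos|force|width|time'; python3 -c "
from h import *
workorder.sign_off(); st()"
```

```text
time_s: 15.38
position: [0.588, 0.1862, 0.1861]
force: [-6.7, -1.6, 24.2]
gripper_width: 0.0122
the job is handed in; nothing more can be done
the job is handed in; nothing more can be done
```

The carrier's shaft is in the grey drive's hub with the key in the keyway, pushed fully home. The arm is still holding the grip (110 N set) and pushing down with about 24 N. I handed the job in at 15.4 s.

- **Lift and carry:** I took it off the jar by its flat grip and carried it level. The picture after the lift showed the jar still standing in place.
- **Key:** I turned the carrier to the keyway angle measured from above (−32°). After a 1 mm sideways correction in the bore, the key went down with no resistance.
- **Home:** Upward force built up as the ejector spring compressed. Downward motion then stopped at TCP z = 0.186 m, the height expected with the collar on the hub, and held steady through the last check.
- **Not confirmed:** I never saw the collar's contact directly. The last push also left a side force of about 7 N and a wrist moment of about 1.5 N m, with the tool tilted about 0.1°.
- **Other items:** Everything in the last picture, including the flask, hex key and dish stack, looked undisturbed. The last view of the jar was just after the lift. A state reading after hand-in was refused, so the last numbers are from just before it.

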